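# Rack the microscope objectives in order of length

## Task

Get the objectives ready to be screwed back into the nosepiece: stand all four in the rack, one to a cup, lens up, in order of length with the shortest next to the nosepiece and the longest at the far end. They are delicate, so set each one down gently and do not drop, knock or tip any of them, and leave the oil bottle where it stands.

Things in the scene. Friction and masses are not known exactly. Their poses are not given: they have to be found in the camera images.
- objective_a: The second longest microscope objective, 64 mm long: a round chrome barrel standing loose on the bench on its screw thread (27 mm across, 5 mm high), lens up; a nose that narrows to 18 mm with an 11 mm front lens; straight 34 mm barrel from 5 to 44 mm up. About 220 g. Origin: centre of the underside; z up along the barrel.
- objective_b: The shortest microscope objective, 36 mm long: a round chrome barrel standing loose on the bench on its screw thread (27 mm across, 5 mm high), lens up; a broad flat nose 31 mm across with a 24 mm front lens; straight 34 mm barrel from 5 to 29 mm up. About 110 g. Origin: centre of the underside; z up along the barrel.
- objective_c: The longest microscope objective, 78 mm long: a round chrome barrel standing loose on the bench on its screw thread (27 mm across, 5 mm high), lens up; a long nose that narrows to a tip 10 mm across with a 6 mm front lens; straight 34 mm barrel from 5 to 54 mm up. About 280 g. Origin: centre of the underside; z up along the barrel.
- objective_d: The second shortest microscope objective, 50 mm long: a round chrome barrel standing loose on the bench on its screw thread (27 mm across, 5 mm high), lens up; a stepped, straight nose 26 mm across with a 17 mm front lens; straight 34 mm barrel from 5 to 34 mm up. About 160 g. Origin: centre of the underside; z up along the barrel.
- cup_a: One of four equal fixed black rubber cups, 57 mm across, in a straight row at 66 mm spacing on a low black bar (278 x 66 x 6 mm), the row running left to right, up to 12 degrees askew. Which cup comes where in the row changes. Flat grey floor 50 mm across, 9 mm above the bench; rim 3.5 mm above the floor. Origin: centre of the underside, 6 mm above the bench and 3 mm below the floor.
- cup_b: One of four equal fixed black rubber cups, 57 mm across, in a straight row at 66 mm spacing on a low black bar (278 x 66 x 6 mm), the row running left to right, up to 12 degrees askew. Which cup comes where in the row changes. Flat grey floor 50 mm across, 9 mm above the bench; rim 3.5 mm above the floor. Origin: centre of the underside, 6 mm above the bench and 3 mm below the floor.
- cup_c: One of four equal fixed black rubber cups, 57 mm across, in a straight row at 66 mm spacing on a low black bar (278 x 66 x 6 mm), the row running left to right, up to 12 degrees askew. Which cup comes where in the row changes. Flat grey floor 50 mm across, 9 mm above the bench; rim 3.5 mm above the floor. Origin: centre of the underside, 6 mm above the bench and 3 mm below the floor.
- cup_d: One of four equal fixed black rubber cups, 57 mm across, in a straight row at 66 mm spacing on a low black bar (278 x 66 x 6 mm), the row running left to right, up to 12 degrees askew. Which cup comes where in the row changes. Flat grey floor 50 mm across, 9 mm above the bench; rim 3.5 mm above the floor. Origin: centre of the underside, 6 mm above the bench and 3 mm below the floor.
- nosepiece: The microscope's revolving nosepiece, lying fixed on the bench with its four tilted sockets upward: silver dome in a black knurled ring, 103 mm across, 53 mm high. It lies in line with the row of cups, at one end or the other (this changes), its centre 105 mm from the centre of the nearest cup. Origin: centre of its underside, on the bench; y axis parallel to the row, z up.
- oil_bottle: Small amber bottle of immersion oil with a black cap, 32 mm across, 58 mm high, standing loose on the bench in line with the row of cups at the end away from the nosepiece, 105 mm from the centre of the nearest cup. To be left alone. Origin: centre of its underside.

How it is judged:
At the end, for the whole second after the job is handed in: Each objective stands upright (0.08 rad) and at rest on the floor of its own cup, in order of length with the shortest next to the nosepiece, within 13 mm of the cup's centre along and across the row, underside 6 to 11.5 mm above the bench; the oil bottle still stands ((y of objective_b in the frame of nosepiece between 0.092 and 0.118 m or y of objective_b in the frame of nosepiece between -0.118 and -0.092 m) and x of objective_b in the frame of nosepiece between -0.013 and 0.013 m and height (world z) of objective_b between 0.006 and 0.0115 m and angle between each of objective_b, objective_d, objective_a, objective_c's own z axis and vertical below 0.08 rad and linear speed of each of objective_b, objective_d, objective_a, objective_c below 0.01 m/s and angular speed of each of objective_b, objective_d, objective_a, objective_c below 0.1 rad/s and (y of objective_d in the frame of nosepiece between 0.158 and 0.184 m or y of objective_d in the frame of nosepiece between -0.184 and -0.158 m) and x of objective_d in the frame of nosepiece between -0.013 and 0.013 m and height (world z) of objective_d between 0.006 and 0.0115 m and (y of objective_a in the frame of nosepiece between 0.224 and 0.25 m or y of objective_a in the frame of nosepiece between -0.25 and -0.224 m) and x of objective_a in the frame of nosepiece between -0.013 and 0.013 m and height (world z) of objective_a between 0.006 and 0.0115 m and (y of objective_c in the frame of nosepiece between 0.29 and 0.316 m or y of objective_c in the frame of nosepiece between -0.316 and -0.29 m) and x of objective_c in the frame of nosepiece between -0.013 and 0.013 m and height (world z) of objective_c between 0.006 and 0.0115 m and angle between oil_bottle's own z axis and vertical below 0.1 rad); the robot touches nothing.
It fails at once if an objective is tipped over (leans more than 35 degrees) (angle between any of objective_b, objective_d, objective_a, objective_c's own z axis and vertical above 0.61 rad).
It fails at once if an objective is dropped or knocked (moves faster than 0.5 m/s while not in the fingers) ((contact force between objective_b and the fingers below 0.02 N and linear speed of objective_b above 0.5 m/s) or (contact force between objective_d and the fingers below 0.02 N and linear speed of objective_d above 0.5 m/s) or (contact force between objective_a and the fingers below 0.02 N and linear speed of objective_a above 0.5 m/s) or (contact force between objective_c and the fingers below 0.02 N and linear speed of objective_c above 0.5 m/s)).
It fails at once if the oil bottle is moved more than 20 mm (distance of oil_bottle from where it was at the start of the episode above 0.02 m).
It also fails if it takes over 96 s, if anything falls off the work surface, if the arm or the gripper's body presses on something with over 40 N, if the wrist force passes 120 N, or if a joint passes its speed limit or range.

## Robot

A 6-joint arm with a two-finger parallel gripper is mounted at the origin on the work surface. World frame = base frame: x ahead of the robot, y to its left, z up, the work surface at z = 0. Lengths are in m, angles in rad, forces in N, time in s.
With the tool pointing down it reaches from about 0.4 to 0.825 m from the base axis. Payload 7 kg.
Tool frame: the origin (TCP) lies at the centre of the arm's flange, where the gripper is bolted on; the fingertips stand 178 mm ahead of it and the grasp point (between the pads) lies ahead of it (tcp_to_grasp is the z of the grasp point in the tool frame, in m); z points along the fingers, x is the direction in which the jaws open and shut, and the axes are right-handed (so a half turn about z gives the same grasp; the last joint's range is limited). The gripper opens to 88 mm and grips with 3 to 60 N. Pads are 19 mm wide; open, the fingers measure 130 mm over their backs; the gripper's body (78 mm by 193 mm) begins 47 mm behind the grasp point.
Start: joints at [-1.04, 0.359, 0.012, 0, -1.224, -0.288], TCP at [0.162, -0.655, 0.405] pointing down, gripper open.
Joint ranges: [-3.07, 3.07], [-1.43, 2.12], [-1.02, 1.25], [-3.03, 1.67], [-3.05, -0], [-3.03, 3.03]. Speed limits (rad/s): [2.39, 2.39, 3.01, 3.14, 3.14, 3.14].

## Interface

Orientations are given as [roll, pitch, yaw] about the fixed x, y, z axes, in that order (R = Rz(yaw) Ry(pitch) Rx(roll)).
In Python, from station import get_state, grab_frame, job_done, tcp_to_grasp gives the robot as it stands.
- The arm moves only by the tool drive_tool, never from a script. Its argument "moves" is a list of rows, each a list of 7 numbers: the shift along the tool's x, y, z in mm, then the turn, a rotation vector about the tool's x, y, z in degrees, then the closure, from -1 (fully open) to 1 (shut), so that 0 is half open. In form: [[dx, dy, dz, ax, ay, az, claw], ...]. A call has 1 to 12 rows; each row is the pose to reach, as a shift and turn from the pose commanded when the call began, along the tool's axes at that moment; what a row does not reach only later rows make up. A row lasts 1/8 s, in which the tool goes at most 62.5 mm and 10.7 degrees, less where a joint would pass 70% of its speed; a pose out of reach is approached as far as the arm can. A call with a gripper value outside its range is refused whole. The fingers move at their own pace and stop on an object; "grip_force" is the grip in N (left out, the last holds). Time passes only in rows, so rows that repeat a pose let the fingers close. It gives the time, the measured TCP pose, the force and the opening at its end, in the units of the state.
- get_state(): the state, without advancing time (a new reading comes with each control period).
- grab_frame(name): name is "scene" or "top" or "wrist"; returns a dict with "img" (384x512x3 uint8, red, green, blue), "range_z" (384x512 float32, m along the optical axis (not along the pixel's ray), 0 where there is no reading), "fovy" (degrees; the focal length in pixels is half the picture's height over the tangent of half this angle, whatever the lens; pixels are square), "cx", "cy" (the principal point, pixels), "rvec" (rotation vector, rad) and "tvec" (3), from world to camera coordinates, as OpenCV has them. Camera axes: x right, y down, z forward; pixel columns grow to the right and rows downward; lengths in m; the calibration is good to about 2 mm. A picture is of the moment at which its call begins.
- job_done(): hands the job in, once; it reports no verdict.
The state is a dict: "t": time; "q": joint angles; "qd": joint speeds; "joint_efforts": joint torques, N m; "eef_pos": TCP position; "ee_rot": TCP orientation; "force": force on the tool from outside, world axes, zero at the start; "moment": the same for the moment, N m; "width": finger opening in m.
Only numpy, scipy, OpenCV 4.12 (cv2) and the standard library are available. Lean on these libraries where they do the work, as an engineer would, in place of code of your own. Each camera call takes 0.05 s, during which the arm holds its last target. There are 200 camera calls.

## Working session

There is one attempt and no reset: what is moved stays moved. The work goes in short steps, Python scripts to look and compute and a tool call to move; the robot and the scene stay as the last step left them, time stands still between calls to the robot, and variables do not carry over. Pictures are saved under pics/ and viewed, about 12 in all and at most 16, crops included, and the job is handed in when it is done.

Besides the shell and the picture viewer there is one more tool, called after "Emit:" as name(argument=value, ...), one argument or row to a line, values as JSON. drive_tool: Moves the arm, as the interface text tells. Its arguments: {"type":"object","properties":{"moves":{"type":"array"},"grip_force":{"type":"number"}},"required":["moves"]}

```bash
mkdir -p pics; ls; cat > h.py <<'E'
import numpy as np, cv2
from station import get_state, grab_frame, tcp_to_grasp
def cam(f):
    h=f["img"].shape[0]; F=h/2/np.tan(np.radians(f["fovy"])/2)
    K=np.array([[F,0,f["cx"]],[0,F,f["cy"]],[0,0,1]])
    R=cv2.Rodrigues(np.array(f["rvec"],float))[0]; t=np.array(f["tvec"],float).ravel()
    return K,R,t
def cloud(f):
    K,R,t=cam(f); z=f["range_z"]; v,u=np.mgrid[:z.shape[0],:z.shape[1]]
    P=np.stack([(u-K[0,2])/K[0,0]*z,(v-K[1,2])/K[1,1]*z,z],-1)
    return (P-t)@R
def onplane(f,u,v,h):
    K,R,t=cam(f); d=R.T@np.linalg.solve(K,[u,v,1]); o=-R.T@t
    return o+d*(h-o[2])/d[2]
def save(f,n): cv2.imwrite(f"pics/{n}.png",cv2.cvtColor(f["img"],cv2.COLOR_RGB2BGR))
E
python3 - <<'E'
from h import *
import pickle
print(get_state(),tcp_to_grasp)
ims=[]
for n in("top","scene"):
    f=grab_frame(n); pickle.dump(f,open(n+".pkl","wb")); print(n,f["fovy"],-cam(f)[1].T@cam(f)[2], cam(f)[1][2]); save(f,n)
E
```

```text
pics
{'t': 0.0, 'q': array([-1.03992096e+00,  3.59375088e-01,  1.10815686e-02, -3.45497072e-04,
       -1.22406865e+00, -2.88115682e-01]), 'qd': array([-2.72260564e-04, -1.23740177e-03, -2.31621889e-03, -4.58860556e-05,
        3.48284228e-04,  1.03053515e-03]), 'joint_efforts': array([ 1.03608563e-03, -5.82722104e+01,  2.93054903e+01,  6.99698836e+00,
        7.00484510e-03, -2.01254147e-04]), 'eef_pos': array([ 0.16222543, -0.65502669,  0.40374079]), 'ee_rot': array([-3.14145909e+00, -1.59359707e-03,  1.81343824e+00]), 'force': array([ 0.44217187, -0.02414622, -0.15966267]), 'moment': array([ 0.02844866, -0.04412615,  0.01030459]), 'width': 0.08749038427774435} 0.1593
top 44.16488441838918 [0.42507206 0.03117246 1.01452434] [ 0.13020786  0.00246605 -0.99148365]
scene 43.66667371183773 [ 1.03158773 -0.00242881  0.85557792] [-0.50795137  0.00818497 -0.86134686]
```

View pics/top.png

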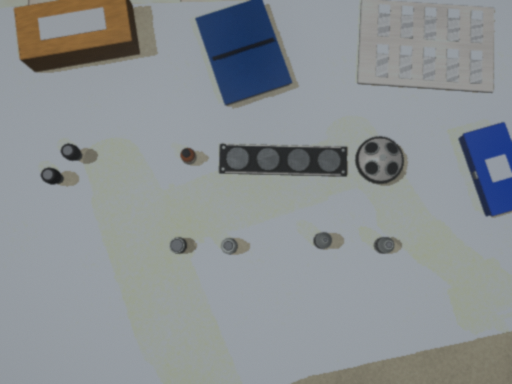

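View pics/scene.png

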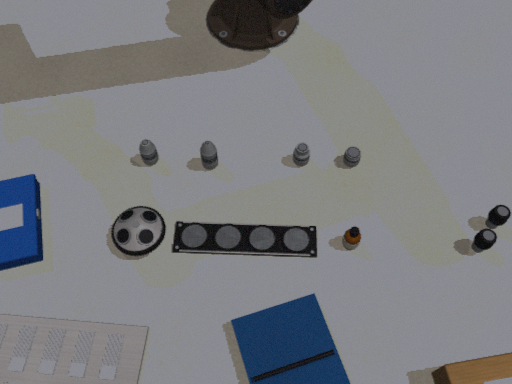

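Top view: nosepiece at (380,160), cups at (330,160), (299,160), (268,159), (237,158), bottle at (188,156). The four objectives are at (178,245), (229,246), (322,240) and (385,245). The scene view shows the same four at (352,157), (301,154), (209,155) and (148,152).

```bash
python3 - <<'E'
from h import *
import pickle
T=pickle.load(open("top.pkl","rb"));S=pickle.load(open("scene.pkl","rb"))
for n,f,pts in(("top",T,[(178,245),(229,246),(322,240),(385,245),(237,158),(268,159),(299,160),(330,160),(380,160),(188,156)]),("scene",S,[(352,157),(301,154),(209,155),(148,152),(296,239),(262,238),(228,237),(194,236),(138,230),(352,238)])):
    C=cloud(f); X=C.reshape(-1,3)
    for u,v in pts:
        p=onplane(f,u,v,.03)
        m=(np.hypot(X[:,0]-p[0],X[:,1]-p[1])<.035)&(X[:,2]>.012)&(f["range_z"].ravel()>0)
        q=X[m]; hi=np.percentile(q[:,2],99) if len(q) else 0
        top=q[q[:,2]>hi-.008] if len(q) else np.zeros((1,3))
        print(n,(u,v),"centre px",C[v,u].round(3),"n",m.sum(),"top z",round(hi,3),"top c",top.mean(0).round(3),"mid",((q.min(0)+q.max(0))/2).round(3)if len(q) else 0)
def crop(f,x0,y0,x1,y1,s): return cv2.resize(f["img"][y0:y1,x0:x1,::-1],None,fx=s,fy=s,interpolation=3)
a=crop(T,160,130,420,265,3);b=crop(S,100,120,380,270,3)[:, :780]
cv2.imwrite("pics/crop.png",cv2.resize(np.vstack([a[:300*0+405],b[:450*0+195]]),None,fx=1,fy=1))
E
```

```text
top (178, 245) centre px [0.457 0.202 0.037] n 235 top z 0.04 top c [0.457 0.206 0.036] mid [0.458 0.205 0.027]
top (229, 246) centre px [0.452 0.096 0.053] n 222 top z 0.053 top c [0.453 0.099 0.05 ] mid [0.453 0.098 0.033]
top (322, 240) centre px [ 0.458 -0.089  0.077] n 260 top z 0.08 top c [ 0.459 -0.093  0.076] mid [ 0.458 -0.094  0.047]
top (385, 245) centre px [ 0.445 -0.216  0.063] n 279 top z 0.067 top c [ 0.446 -0.221  0.063] mid [ 0.446 -0.221  0.04 ]
top (237, 158) centre px [0.642 0.078 0.009] n 83 top z 0.017 top c [0.64  0.08  0.013] mid [0.641 0.079 0.014]
top (268, 159) centre px [0.638 0.011 0.01 ] n 94 top z 0.016 top c [0.638 0.013 0.013] mid [0.638 0.012 0.014]
top (299, 160) centre px [ 0.634 -0.056  0.008] n 90 top z 0.017 top c [ 0.635 -0.049  0.013] mid [ 0.634 -0.052  0.014]
top (330, 160) centre px [ 0.632 -0.122  0.011] n 86 top z 0.017 top c [ 0.631 -0.115  0.014] mid [ 0.631 -0.119  0.015]
top (380, 160) centre px [ 0.62  -0.219  0.052] n 868 top z 0.055 top c [ 0.626 -0.223  0.051] mid [ 0.625 -0.225  0.046]
top (188, 156) centre px [0.641 0.179 0.048]
[... 558 characters left out ...]
39) centre px [0.643 0.078 0.009] n 74 top z 0.016 top c [0.648 0.078 0.013] mid [0.645 0.077 0.014]
scene (262, 238) centre px [0.639 0.012 0.008] n 85 top z 0.016 top c [0.643 0.01  0.013] mid [0.642 0.01  0.014]
scene (228, 237) centre px [ 0.637 -0.054  0.01 ] n 74 top z 0.016 top c [ 0.64  -0.054  0.013] mid [ 0.639 -0.054  0.014]
scene (194, 236) centre px [ 0.634 -0.12   0.009] n 74 top z 0.016 top c [ 0.639 -0.119  0.013] mid [ 0.635 -0.115  0.014]
scene (138, 230) centre px [ 0.64  -0.219  0.051] n 1001 top z 0.055 top c [ 0.629 -0.224  0.051] mid [ 0.629 -0.225  0.047]
scene (352, 238) centre px [0.656 0.18  0.039] n 307 top z 0.059 top c [0.65  0.181 0.057] mid [0.65  0.182 0.036]
```

View pics/crop.png

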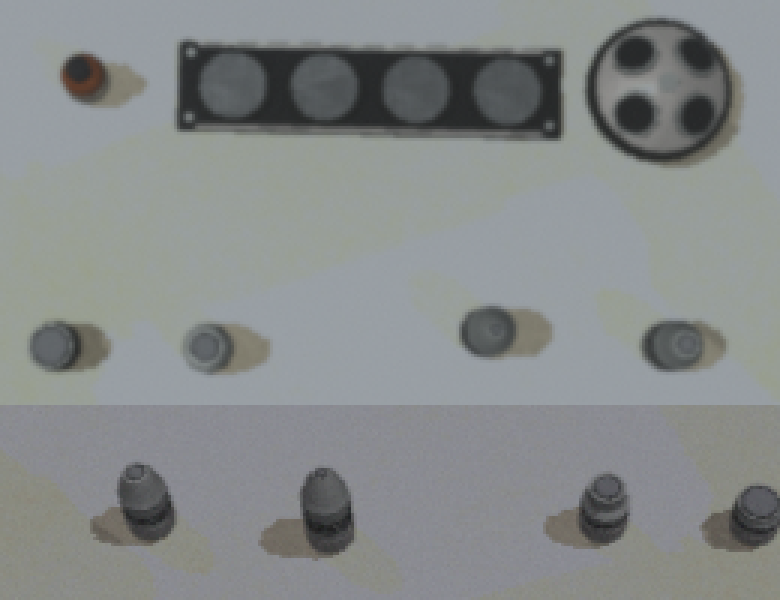

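All four heights (38, 52, 78, 65 mm with cup floors at 9 mm) match the text in both views, so the identities are clear. From y=+0.20 to -0.22 they run b, d, c, a. The nosepiece is at -y, so the cups in order b, d, a, c are at y=-0.120, -0.054, 0.011 and 0.078. I'll move above a first, with the jaws across the row, and check with the wrist camera.

Emit:
drive_tool(
  moves=[
    [351, 383, 70, 0, 0, -76.1, -1],
    [351, 383, 70, 0, 0, -76.1, -1],
    [351, 383, 70, 0, 0, -76.1, -1],
    [351, 383, 70, 0, 0, -76.1, -1],
    [351, 383, 70, 0, 0, -76.1, -1],
    [351, 383, 70, 0, 0, -76.1, -1],
    [351, 383, 70, 0, 0, -76.1, -1],
    [351, 383, 70, 0, 0, -76.1, -1],
    [351, 383, 70, 0, 0, -76.1, -1],
    [351, 383, 70, 0, 0, -76.1, -1],
    [351, 383, 70, 0, 0, -76.1, -1],
    [351, 383, 70, 0, 0, -76.1, -1],
  ],
  grip_force=15,
)

```text
t: 1.6
eef_pos: [0.4491, -0.2232, 0.3347]
ee_rot: [3.142, -0.0, 3.14]
force: [-0.2, 0.4, -0.3]
width: 0.0876
```

```bash
cat > look.py <<'E'
from h import *
import sys
f=grab_frame("wrist"); save(f,sys.argv[1]); s=get_state(); print(s["t"],s["eef_pos"].round(4),s["ee_rot"].round(3),s["width"])
X=cloud(f).reshape(-1,3); ok=f["range_z"].ravel()>0
for x,y in [(.459,.205),(.455,.098),(.461,-.095),(.448,-.222),(.633,-.12),(.637,-.054),(.64,.011),(.644,.078)]:
    m=ok&(np.hypot(X[:,0]-x,X[:,1]-y)<.04)&(X[:,2]>.015)&(X[:,2]<.1)
    if m.sum()>80:
        q=X[m]; hi=np.percentile(q[:,2],99); t=q[q[:,2]>hi-.005]
        print((x,y),m.sum(),"hi",hi.round(3),"top",((t.min(0)+t.max(0))/2).round(4),"all",((q.min(0)+q.max(0))/2).round(4))
E
python3 look.py w1
```

```text
1.65 [ 0.4491 -0.2232  0.3348] [3.142 0.    3.14 ] 0.08742417782268812
(0.461, -0.095) 756 hi 0.078 top [ 0.4607 -0.0983  0.076 ] all [ 0.4602 -0.0993  0.06  ]
(0.448, -0.222) 1135 hi 0.065 top [ 0.4471 -0.2235  0.0629] all [ 0.4467 -0.2247  0.0405]
```

View pics/w1.png

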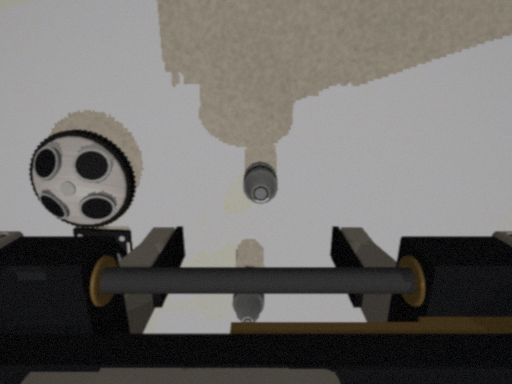

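The wrist view shows a at (260,190), centred between the fingers (columns 160 and 345). Its depth position agrees within 2 mm with the other views. I'll descend and grip it 30 mm up.

Emit:
drive_tool(
  moves=[
    [1, 0, 60, 0, 0, 0, -1],
    [1, 0, 110, 0, 0, 0, -1],
    [1, 0, 135, 0, 0, 0, -1],
    [1, 0, 145, 0, 0, 0, -1],
    [1, 0, 145, 0, 0, 0, -1],
    [1, 0, 145, 0, 0, 0, 1],
    [1, 0, 145, 0, 0, 0, 1],
    [1, 0, 145, 0, 0, 0, 1],
    [1, 0, 145, 0, 0, 0, 1],
    [1, 0, 145, 0, 0, 0, 1],
    [1, 0, 145, 0, 0, 0, 1],
    [1, 0, 145, 0, 0, 0, 1],
  ],
  grip_force=15,
)

```text
t: 3.15
eef_pos: [0.4483, -0.2224, 0.1896]
ee_rot: [3.141, -0.001, -3.141]
force: [-0.9, 1.3, 1.3]
width: 0.0338
```

Width 33.8 mm, so it's held. Lift and carry to cup 3.

Emit:
drive_tool(
  moves=[
    [0, 0, -15, 0, 0, 0, 1],
    [0, 0, -45, 0, 0, 0, 1],
    [0, 0, -85, 0, 0, 0, 1],
    [0, 0, -105, 0, 0, 0, 1],
    [-10, 12, -110, 0, 0, 0, 1],
    [-40, 48, -110, 0, 0, 0, 1],
    [-80, 97, -110, 0, 0, 0, 1],
    [-120, 146, -110, 0, 0, 0, 1],
    [-155, 188, -110, 0, 0, 0, 1],
    [-180, 219, -110, 0, 0, 0, 1],
    [-192, 233, -110, 0, 0, 0, 1],
    [-192, 233, -110, 0, 0, 0, 1],
  ],
)

```text
t: 4.65
eef_pos: [0.641, 0.012, 0.298]
ee_rot: [-3.141, -0.002, -3.14]
force: [0.0, -0.4, -1.9]
width: 0.0334
```

```bash
python3 - <<'E'
from h import *
f=grab_frame("wrist"); save(f,"w2"); s=get_state(); print(s["t"],s["eef_pos"].round(4),s["force"].round(1),s["width"])
X=cloud(f); 
for z in range(0,384,1): pass
# cup floors: grey pixels ~ 9mm
K,R,t=cam(f)
for c in [(.633,-.12,.009),(.637,-.054,.009),(.64,.011,.009),(.644,.078,.009)]:
    p=R@np.array(c)+t; p=K@p; print(c,(p[:2]/p[2]).round(0))
E
```

```text
4.7 [0.6403 0.0111 0.2983] [-0.7  0.1 -2.7] 0.03358530236666143
(0.633, -0.12, 0.009) [267.  34.]
(0.637, -0.054, 0.009) [262. 116.]
(0.64, 0.011, 0.009) [259. 186.]
(0.644, 0.078, 0.009) [255. 249.]
```

View pics/w2.png

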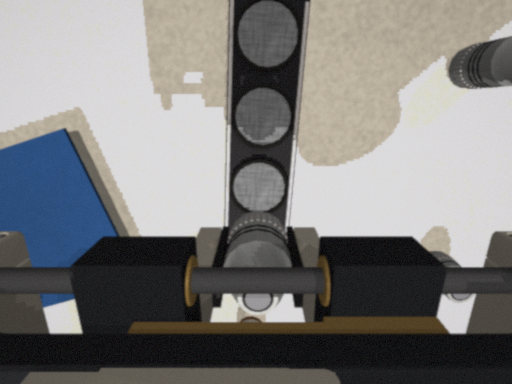

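Cup floors appear at (267,34), (263,116) and (259,187), within 1 px of prediction, so the cup positions hold. Lower a gently.

Emit:
drive_tool(
  moves=[
    [0, 0, 30, 0, 0, 0, 1],
    [0, 0, 60, 0, 0, 0, 1],
    [0, 0, 82, 0, 0, 0, 1],
    [0, 0, 92, 0, 0, 0, 1],
    [0, 0, 96, 0, 0, 0, 1],
    [0, 0, 98, 0, 0, 0, 1],
    [0, 0, 99, 0, 0, 0, 1],
    [0, 0, 99, 0, 0, 0, 1],
  ],
)

```text
t: 5.7
eef_pos: [0.6407, 0.0107, 0.2012]
ee_rot: [3.141, 0.001, -3.141]
force: [-0.8, 0.1, -2.0]
width: 0.0338
```

Emit:
drive_tool(
  moves=[
    [0, 0, 1, 0, 0, 0, 1],
    [0, 0, 2, 0, 0, 0, 1],
    [0, 0, 2, 0, 0, 0, 1],
  ],
)

```text
t: 6.08
eef_pos: [0.6406, 0.0107, 0.1987]
ee_rot: [-3.142, 0.0, -3.141]
force: [-0.1, -0.4, -2.5]
width: 0.0338
```

Emit:
drive_tool(
  moves=[
    [0, 0, 0.5, 0, 0, 0, 1],
    [0, 0, 1, 0, 0, 0, 1],
    [0, 0, 1, 0, 0, 0, 1],
  ],
)

```text
t: 6.45
eef_pos: [0.6406, 0.0107, 0.1986]
ee_rot: [-3.142, 0.0, -3.141]
force: [-2.7, 0.5, 7.0]
width: 0.0339
```

Contact (7 N). Release, rise, go over d.

Emit:
drive_tool(
  moves=[
    [0, 0, 0, 0, 0, 0, 0.1],
    [0, 0, 0, 0, 0, 0, -0.3],
    [0, 0, 0, 0, 0, 0, -0.4],
    [0, 0, 0, 0, 0, 0, -0.4],
    [0, 0, -15, 0, 0, 0, -0.4],
    [0, 0, -60, 0, 0, 0, -0.4],
    [0, 0, -105, 0, 0, 0, -1],
    [45, 20, -115, 0, 0, 0, -1],
    [95, 45, -115, 0, 0, 0, -1],
    [145, 68, -115, 0, 0, 0, -1],
    [185, 87, -115, 0, 0, 0, -1],
    [185, 87, -115, 0, 0, 0, -1],
  ],
)

```text
t: 7.95
eef_pos: [0.4535, 0.0982, 0.3142]
ee_rot: [3.14, 0.002, -3.139]
force: [0.2, -0.1, 0.2]
width: 0.0876
```

```bash
python3 look.py w3; python3 - <<'E'
from h import *
f=grab_frame("top"); X=cloud(f).reshape(-1,3); m=(np.hypot(X[:,0]-.64,X[:,1]-.011)<.04)&(X[:,2]>.02)&(X[:,2]<.1);q=X[m]; t=q[q[:,2]>.06]; print(m.sum(),np.percentile(q[:,2],99),((q.min(0)+q.max(0))/2).round(3),t.mean(0))
E
```

```text
8.0 [0.4549 0.0981 0.3143] [ 3.140e+00  2.000e-03 -3.139e+00] 0.0877574229171361
(0.459, 0.205) 193 hi 0.037 top [0.4592 0.2158 0.0356] all [0.4592 0.2044 0.0262]
(0.455, 0.098) 1190 hi 0.051 top [0.4542 0.0982 0.0494] all [0.4546 0.0959 0.0338]
(0.64, 0.011) 2704 hi 0.073 top [0.6361 0.0096 0.0715] all [0.637  0.0095 0.0449]
252 0.0754796319913072 [0.639 0.011 0.048] [0.63793012 0.01077506 0.06972469]
```

a stands in its cup (top at 73 mm, centre (0.638,0.011)). d is directly below, so grip it at 27 mm.

Emit:
drive_tool(
  moves=[
    [0, 0, 55, 0, 0, 0, -1],
    [0, 0, 100, 0, 0, 0, -1],
    [0, 0, 120, 0, 0, 0, -1],
    [0, 0, 128, 0, 0, 0, -1],
    [0, 0, 128, 0, 0, 0, -1],
    [0, 0, 128, 0, 0, 0, 1],
    [0, 0, 128, 0, 0, 0, 1],
    [0, 0, 128, 0, 0, 0, 1],
    [0, 0, 128, 0, 0, 0, 1],
    [0, 0, 128, 0, 0, 0, 1],
    [0, 0, 128, 0, 0, 0, 1],
  ],
)

```text
t: 9.43
eef_pos: [0.4554, 0.0975, 0.1846]
ee_rot: [-3.141, -0.0, -3.141]
force: [-0.6, -0.4, 3.4]
width: 0.0336
```

Emit:
drive_tool(
  moves=[
    [0, 0, -15, 0, 0, 0, 1],
    [0, 0, -45, 0, 0, 0, 1],
    [0, 0, -85, 0, 0, 0, 1],
    [0, 0, -105, 0, 0, 0, 1],
    [-10, -8, -110, 0, 0, 0, 1],
    [-40, -33, -110, 0, 0, 0, 1],
    [-80, -67, -110, 0, 0, 0, 1],
    [-120, -100, -110, 0, 0, 0, 1],
    [-155, -129, -110, 0, 0, 0, 1],
    [-174, -145, -110, 0, 0, 0, 1],
    [-182, -152, -110, 0, 0, 0, 1],
    [-182, -152, -110, 0, 0, 0, 1],
  ],
)

```text
t: 10.92
eef_pos: [0.6375, -0.055, 0.2932]
ee_rot: [-3.141, -0.002, 3.141]
force: [-1.1, 0.4, -1.5]
width: 0.0335
```

Emit:
drive_tool(
  moves=[
    [0, 0, 30, 0, 0, 0, 1],
    [0, 0, 60, 0, 0, 0, 1],
    [0, 0, 82, 0, 0, 0, 1],
    [0, 0, 92, 0, 0, 0, 1],
    [0, 0, 97, 0, 0, 0, 1],
    [0, 0, 99, 0, 0, 0, 1],
    [0, 0, 100, 0, 0, 0, 1],
    [0, 0, 100, 0, 0, 0, 1],
  ],
)

```text
t: 11.92
eef_pos: [0.6377, -0.0544, 0.1952]
ee_rot: [3.141, 0.001, -3.141]
force: [-0.7, 0.3, -2.0]
width: 0.0337
```

Emit:
drive_tool(
  moves=[
    [0, 0, 0.5, 0, 0, 0, 1],
    [0, 0, 1, 0, 0, 0, 1],
    [0, 0, 1, 0, 0, 0, 1],
  ],
)

```text
t: 12.3
eef_pos: [0.6377, -0.0544, 0.1937]
ee_rot: [-3.142, 0.0, -3.141]
force: [0.1, -0.2, -0.2]
width: 0.0336
```

Emit:
drive_tool(
  moves=[
    [0, 0, 0.4, 0, 0, 0, 1],
    [0, 0, 0.4, 0, 0, 0, 1],
  ],
)

```text
t: 12.55
eef_pos: [0.6376, -0.0544, 0.1937]
ee_rot: [-3.142, 0.0, -3.141]
force: [-2.0, 0.1, 3.8]
width: 0.0335
```

Emit:
drive_tool(
  moves=[
    [0, 0, 0, 0, 0, 0, 0.1],
    [0, 0, 0, 0, 0, 0, -0.3],
    [0, 0, 0, 0, 0, 0, -0.4],
    [0, 0, 0, 0, 0, 0, -0.4],
    [0, 0, -15, 0, 0, 0, -0.4],
    [0, 0, -60, 0, 0, 0, -0.4],
    [0, 0, -110, 0, 0, 0, -1],
    [45, -10, -130, 0, 0, 0, -1],
    [90, -22, -130, 0, 0, 0, -1],
    [140, -34, -130, 0, 0, 0, -1],
    [176, -43, -130, 0, 0, 0, -1],
    [176, -43, -130, 0, 0, 0, -1],
  ],
)

```text
t: 14.05
eef_pos: [0.4593, -0.098, 0.3248]
ee_rot: [3.141, 0.002, 3.141]
force: [0.7, 0.2, -0.3]
width: 0.0877
```

```bash
python3 look.py w4
```

```text
14.1 [ 0.461  -0.0977  0.3249] [ 3.141e+00  3.000e-03 -3.141e+00] 0.08755873048777428
(0.461, -0.095) 1382 hi 0.079 top [ 0.4601 -0.095   0.0767] all [ 0.4601 -0.0972  0.0474]
(0.637, -0.054) 1131 hi 0.059 top [ 0.6381 -0.0621  0.0575] all [ 0.6363 -0.0572  0.0378]
```

d stands (top 59 mm). Grip c at 34 mm.

Emit:
drive_tool(
  moves=[
    [0, 1, 55, 0, 0, 0, -1],
    [0, 1, 100, 0, 0, 0, -1],
    [0, 1, 122, 0, 0, 0, -1],
    [0, 1, 131, 0, 0, 0, -1],
    [0, 1, 131, 0, 0, 0, -1],
    [0, 1, 131, 0, 0, 0, 1],
    [0, 1, 131, 0, 0, 0, 1],
    [0, 1, 131, 0, 0, 0, 1],
    [0, 1, 131, 0, 0, 0, 1],
    [0, 1, 131, 0, 0, 0, 1],
    [0, 1, 131, 0, 0, 0, 1],
  ],
)

```text
t: 15.48
eef_pos: [0.4612, -0.0965, 0.1922]
ee_rot: [-3.141, -0.001, -3.142]
force: [-1.5, -0.3, 1.8]
width: 0.0336
```

Emit:
drive_tool(
  moves=[
    [0, 0, -15, 0, 0, 0, 1],
    [0, 0, -45, 0, 0, 0, 1],
    [0, 0, -85, 0, 0, 0, 1],
    [0, 0, -105, 0, 0, 0, 1],
    [-10, 10, -110, 0, 0, 0, 1],
    [-40, 38, -110, 0, 0, 0, 1],
    [-80, 77, -110, 0, 0, 0, 1],
    [-120, 115, -110, 0, 0, 0, 1],
    [-155, 149, -110, 0, 0, 0, 1],
    [-174, 167, -110, 0, 0, 0, 1],
    [-182, 174, -110, 0, 0, 0, 1],
    [-182, 174, -110, 0, 0, 0, 1],
  ],
)

```text
t: 16.98
eef_pos: [0.6435, 0.078, 0.3008]
ee_rot: [-3.141, -0.002, -3.141]
force: [-0.5, -0.2, -2.4]
width: 0.0337
```

Emit:
drive_tool(
  moves=[
    [0, 0, 30, 0, 0, 0, 1],
    [0, 0, 60, 0, 0, 0, 1],
    [0, 0, 82, 0, 0, 0, 1],
    [0, 0, 92, 0, 0, 0, 1],
    [0, 0, 97, 0, 0, 0, 1],
    [0, 0, 99, 0, 0, 0, 1],
    [0, 0, 100, 0, 0, 0, 1],
    [0, 0, 100, 0, 0, 0, 1],
  ],
)

```text
t: 17.98
eef_pos: [0.6437, 0.0777, 0.2028]
ee_rot: [3.141, 0.001, -3.141]
force: [0.2, 0.9, -2.9]
width: 0.0341
```

Emit:
drive_tool(
  moves=[
    [0, 0, 0.5, 0, 0, 0, 1],
    [0, 0, 1, 0, 0, 0, 1],
    [0, 0, 1, 0, 0, 0, 1],
  ],
)

```text
t: 18.35
eef_pos: [0.6436, 0.0776, 0.2013]
ee_rot: [3.142, 0.0, -3.141]
force: [0.1, -0.1, -2.6]
width: 0.0336
```

Emit:
drive_tool(
  moves=[
    [0, 0, 0.4, 0, 0, 0, 1],
    [0, 0, 0.4, 0, 0, 0, 1],
    [0, 0, 0.8, 0, 0, 0, 1],
    [0, 0, 0.8, 0, 0, 0, 1],
  ],
)

```text
t: 18.85
eef_pos: [0.6435, 0.0777, 0.2012]
ee_rot: [-3.142, 0.0, -3.141]
force: [-3.6, 0.2, 6.4]
width: 0.0337
```

Emit:
drive_tool(
  moves=[
    [0, 0, 0, 0, 0, 0, 0.1],
    [0, 0, 0, 0, 0, 0, -0.3],
    [0, 0, 0, 0, 0, 0, -0.4],
    [0, 0, 0, 0, 0, 0, -0.4],
    [0, 0, -15, 0, 0, 0, -0.4],
    [0, 0, -60, 0, 0, 0, -0.4],
    [0, 0, -110, 0, 0, 0, -1],
    [45, 28, -130, 0, 0, 0, -1],
    [92, 64, -130, 0, 0, 0, -1],
    [145, 98, -130, 0, 0, 0, -1],
    [184, 127, -130, 0, 0, 0, -1],
    [184, 127, -130, 0, 0, 0, -1],
  ],
)

```text
t: 20.35
eef_pos: [0.4575, 0.206, 0.3322]
ee_rot: [3.14, 0.002, -3.137]
force: [0.7, 0.9, 1.3]
width: 0.0874
```

```bash
python3 look.py w5
```

```text
20.4 [0.4587 0.2055 0.3321] [ 3.140e+00  2.000e-03 -3.138e+00] 0.08749271872740383
(0.459, 0.205) 973 hi 0.038 top [0.4586 0.2055 0.0358] all [0.4587 0.2043 0.0266]
(0.644, 0.078) 3066 hi 0.083 top [0.6381 0.0793 0.0812] all [0.6402 0.0788 0.0499]
```

c stands (top ~85 mm). Grip b at 26 mm so the fingertips clear the cup rim.

Emit:
drive_tool(
  moves=[
    [0, 0, 60, 0, 0, 0, -1],
    [0, 0, 110, 0, 0, 0, -1],
    [0, 0, 137, 0, 0, 0, -1],
    [0, 0, 146, 0, 0, 0, -1],
    [0, 0, 146, 0, 0, 0, -1],
    [0, 0, 146, 0, 0, 0, 1],
    [0, 0, 146, 0, 0, 0, 1],
    [0, 0, 146, 0, 0, 0, 1],
    [0, 0, 146, 0, 0, 0, 1],
    [0, 0, 146, 0, 0, 0, 1],
    [0, 0, 146, 0, 0, 0, 1],
  ],
)

```text
t: 21.78
eef_pos: [0.4595, 0.2046, 0.1844]
ee_rot: [-3.141, -0.0, -3.141]
force: [-0.6, 0.2, 1.4]
width: 0.0337
```

Emit:
drive_tool(
  moves=[
    [0, 0, -15, 0, 0, 0, 1],
    [0, 0, -45, 0, 0, 0, 1],
    [0, 0, -90, 0, 0, 0, 1],
    [0, 0, -115, 0, 0, 0, 1],
    [-15, -28, -120, 0, 0, 0, 1],
    [-42, -78, -120, 0, 0, 0, 1],
    [-75, -140, -120, 0, 0, 0, 1],
    [-108, -202, -120, 0, 0, 0, 1],
    [-140, -262, -120, 0, 0, 0, 1],
    [-163, -304, -120, 0, 0, 0, 1],
    [-174, -325, -120, 0, 0, 0, 1],
    [-174, -325, -120, 0, 0, 0, 1],
  ],
)

```text
t: 23.28
eef_pos: [0.634, -0.1225, 0.3032]
ee_rot: [-3.141, -0.002, 3.139]
force: [-0.2, 1.1, -1.4]
width: 0.0335
```

Emit:
drive_tool(
  moves=[
    [0, 0, 35, 0, 0, 0, 1],
    [0, 0, 70, 0, 0, 0, 1],
    [0, 0, 92, 0, 0, 0, 1],
    [0, 0, 102, 0, 0, 0, 1],
    [0, 0, 107, 0, 0, 0, 1],
    [0, 0, 109, 0, 0, 0, 1],
    [0, 0, 110, 0, 0, 0, 1],
    [0, 0, 110, 0, 0, 0, 1],
  ],
)

```text
t: 24.28
eef_pos: [0.6338, -0.1204, 0.195]
ee_rot: [3.142, 0.001, -3.141]
force: [0.7, 0.8, -1.8]
width: 0.0334
```

Emit:
drive_tool(
  moves=[
    [0, 0, 0.5, 0, 0, 0, 1],
    [0, 0, 1, 0, 0, 0, 1],
    [0, 0, 1, 0, 0, 0, 1],
  ],
)

```text
t: 24.65
eef_pos: [0.6336, -0.1204, 0.1935]
ee_rot: [-3.142, 0.0, -3.141]
force: [-0.7, 0.8, -0.5]
width: 0.0339
```

Emit:
drive_tool(
  moves=[
    [0, 0, 0.4, 0, 0, 0, 1],
    [0, 0, 0.4, 0, 0, 0, 1],
  ],
)

```text
t: 24.9
eef_pos: [0.6336, -0.1204, 0.1935]
ee_rot: [-3.142, 0.0, -3.141]
force: [-1.8, 0.9, 4.6]
width: 0.0339
```

Contact. Release, rise, and move clear for the final check.

Emit:
drive_tool(
  moves=[
    [0, 0, 0, 0, 0, 0, 0.1],
    [0, 0, 0, 0, 0, 0, -0.3],
    [0, 0, 0, 0, 0, 0, -0.4],
    [0, 0, 0, 0, 0, 0, -0.4],
    [0, 0, -15, 0, 0, 0, -0.4],
    [0, 0, -60, 0, 0, 0, -0.4],
    [0, 0, -110, 0, 0, 0, -0.4],
    [35, -25, -150, 0, 0, 0, -0.4],
    [80, -60, -150, 0, 0, 0, -0.4],
    [120, -95, -150, 0, 0, 0, -0.4],
    [150, -120, -150, 0, 0, 0, -0.4],
    [150, -120, -150, 0, 0, 0, -0.4],
  ],
)

```text
t: 26.4
eef_pos: [0.4815, -0.2417, 0.3446]
ee_rot: [-3.141, 0.002, 3.139]
force: [-0.6, 0.1, 0.4]
width: 0.0613
```

```bash
python3 - <<'E'
from h import *
print(get_state()["eef_pos"].round(3))
ims=[]
for n in("top","scene"):
    f=grab_frame(n); C=cloud(f).reshape(-1,3)
    for nm,c in zip("bdac",[(.633,-.12),(.637,-.054),(.64,.011),(.644,.078)]):
        m=(np.hypot(C[:,0]-c[0],C[:,1]-c[1])<.03)&(C[:,2]>.02)&(C[:,2]<.12);q=C[m]
        hi=np.percentile(q[:,2],99);print(n,nm,"top z",hi.round(3),"top c",q[q[:,2]>hi-.008].mean(0).round(3),"mid",((q.min(0)+q.max(0))/2).round(3))
    m=(np.hypot(C[:,0]-.648,C[:,1]-.182)<.03)&(C[:,2]>.02);q=C[m];print("bottle",((q.min(0)+q.max(0))/2).round(3))
    x0,y0=(170,120) if n=="top" else (100,170)
    ims.append(cv2.resize(f["img"][y0:y0+105,x0:x0+260,::-1],None,fx=2.8,fy=2.8,interpolation=3))
cv2.imwrite("pics/final.png",np.vstack(ims))
E
```

```text
[ 0.482 -0.242  0.345]Traceback (most recent call last):
  File "<stdin>", line 8, in <module>
    return _quantile_unchecked(
        a, q, axis, out, overwrite_input, method, keepdims, weights)
    return _ureduce(a,
                    func=_quantile_ureduce_func,
    ...<5 lines>...
                    overwrite_input=overwrite_input,
                    method=method)
    r = func(a, **kwargs)
    result = _quantile(arr,
                       quantiles=q,
    ...<2 lines>...
                       out=out,
                       weights=wgt)
    slices_having_nans = np.isnan(arr[-1, ...])
                                  ~~~^^^^^^^^^
IndexError: index -1 is out of bounds for axis 0 with size 0
```

The arm hides the cup from the top camera, so I'll move it further away.

Emit:
drive_tool(
  moves=[
    [40, -50, -20, 0, 0, 0, -0.4],
    [80, -100, -40, 0, 0, 0, -0.4],
    [120, -150, -50, 0, 0, 0, -0.4],
    [160, -200, -50, 0, 0, 0, -0.4],
    [180, -250, -50, 0, 0, 0, -0.4],
    [200, -300, -50, 0, 0, 0, -0.4],
    [200, -300, -50, 0, 0, 0, -0.4],
    [200, -300, -50, 0, 0, 0, -0.4],
  ],
)

```text
t: 27.45
eef_pos: [0.2841, -0.5404, 0.393]
ee_rot: [3.141, -0.0, 3.141]
force: [-0.2, 0.6, 0.9]
width: 0.0615
```

```bash
python3 - <<'E'
from h import *
print(get_state()["eef_pos"].round(3))
ims=[]
for n in("top","scene"):
    f=grab_frame(n); C=cloud(f).reshape(-1,3)
    x0,y0=(170,120) if n=="top" else (100,170)
    ims.append(cv2.resize(f["img"][y0:y0+105,x0:x0+260,::-1],None,fx=2.8,fy=2.8,interpolation=3))
    for nm,c in list(zip("bdac",[(.633,-.12),(.637,-.054),(.64,.011),(.644,.078)]))+[("bottle",(.648,.182))]:
        m=(np.hypot(C[:,0]-c[0],C[:,1]-c[1])<.03)&(C[:,2]>.02)&(C[:,2]<.12);q=C[m]
        if len(q)<20: print(n,nm,"hidden",len(q)); continue
        hi=np.percentile(q[:,2],99);print(n,nm,"top z",hi.round(3),"top c",q[q[:,2]>hi-.008].mean(0).round(3),"mid",((q.min(0)+q.max(0))/2).round(3))
cv2.imwrite("pics/final.png",np.vstack(ims))
E
```

```text
[ 0.284 -0.54   0.393]
top b top z 0.05 top c [ 0.633 -0.118  0.045] mid [ 0.632 -0.117  0.035]
top d top z 0.063 top c [ 0.637 -0.053  0.059] mid [ 0.636 -0.051  0.042]
top a top z 0.075 top c [0.639 0.011 0.072] mid [0.64  0.011 0.048]
top c top z 0.089 top c [0.642 0.079 0.085] mid [0.642 0.079 0.056]
top bottle top z 0.06 top c [0.647 0.183 0.057] mid [0.647 0.183 0.041]
scene b top z 0.048 top c [ 0.636 -0.12   0.045] mid [ 0.636 -0.12   0.035]
scene d top z 0.062 top c [ 0.639 -0.054  0.059] mid [ 0.641 -0.055  0.042]
scene a top z 0.075 top c [0.643 0.009 0.072] mid [0.646 0.009 0.048]
scene c top z 0.089 top c [0.646 0.078 0.085] mid [0.648 0.078 0.055]
scene bottle top z 0.06 top c [0.65  0.181 0.057] mid [0.651 0.181 0.041]
```

View pics/final.png

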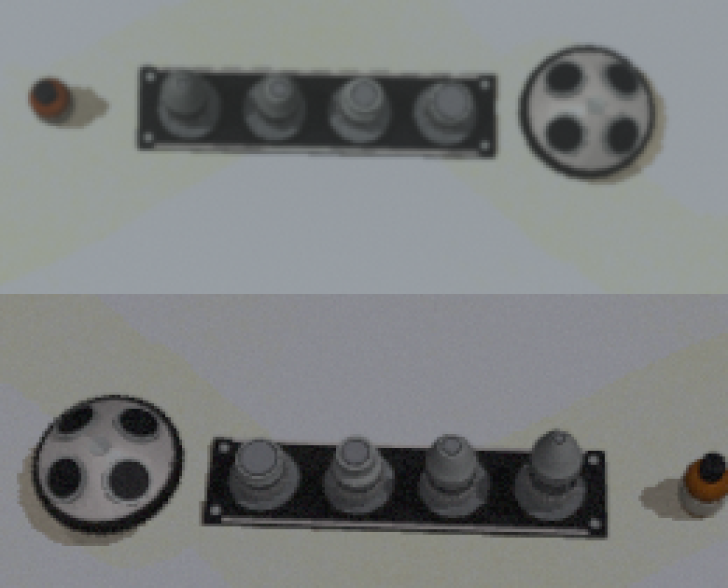

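Both views show all four standing centred in the cups, rising in length away from the nosepiece. In the scene crop they are at (262,460), (355,460), (452,455) and (558,450). The bottle has not moved. Handing in.

```bash
python3 -c "
from station import job_done,get_state
print(get_state()['force'].round(1)); print(job_done())"
```

```text
[0.2 0.1 0.3]
the job is handed in; nothing more can be done
None
```

All four objectives now stand lens up in the rack, in the order b, d, a, c from the nosepiece end (shortest to longest). I gripped each one with the jaws across the row, lowered it until the wrist force showed contact (4–7 N), and then let go. I handed the job in at about 27.5 s, with the arm clear.

- **Heights:** measured from the two fixed cameras, the tops are at about 49, 62, 75 and 89 mm. That is each objective's length plus the 9 mm cup floor, reading 2–4 mm high.
- **Positions:** the tops are within about 4 mm of the cup centres. The two cameras disagree by 2–4 mm in x, which the 13 mm tolerance easily covers.
- **Bottle:** the oil bottle still stands and had not moved measurably (within about 1 mm).
- **Failed check:** my first final look failed because the arm hid a cup from the top camera. I moved the arm away and repeated it successfully.

The hand-in gives no verdict, so I can't confirm the judged result.

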